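# Tighten the window ring of a lantern prototype with a pin spanner

### The arm

A 6-joint arm with a two-finger parallel gripper is mounted at the origin on the work surface. World frame = base frame: x ahead of the robot, y to its left, z up, the work surface at z = 0. Lengths are in mm, angles in rad, forces in N, time in s.
With the tool pointing down it reaches from about 350 to 775 mm from the base axis. Payload 7.3 kg.
Tool frame: the origin (TCP) lies between the finger pads; the fingertips stand 22 mm ahead of it and the grasp point (between the pads) lies 3 mm ahead of it; z points along the fingers, x is the direction in which the jaws open and shut, and the axes are right-handed (so a half turn about z gives the same grasp; the last joint's range is limited). The gripper opens to 92 mm and grips with 3 to 60 N. Pads are 19 mm wide; open, the fingers measure 130 mm over their backs; the gripper's body (75 mm by 190 mm) begins 47 mm behind the grasp point.
Start: joints at [-1.442, 0.342, 1.524, -0, 1.275, -0.146], TCP at [142.483, -505.313, 248.741] pointing down, gripper open.
Joint ranges: [-2.53, 2.53], [-0.77, 2.02], [0.04, 2.7], [-1, 4.14], [0.28, 2.66], [-3.11, 3.11]. Speed limits (rad/s): [2.57, 2.57, 3.14, 3.14, 3.14, 3.14].

### API

Orientations are given as [roll, pitch, yaw] about the fixed x, y, z axes, in that order (R = Rz(yaw) Ry(pitch) Rx(roll)).
In Python, from plant import * gives the robot as it stands. The module is installed in compiled form; this text tells all that it offers.
- The arm moves only by the shell command python3 -m handwheel 'ROWS' [OPENING]. ROWS is a JSON object of lists of equal length, an entry for each row: "translation": the shift along the world's x, y, z in units of 15 cm (1.0 is 15 cm), a list of three; "twist": the turn about the world's z in units of 90 degrees (1.0 is 90 degrees). In form: {"translation": [[tx, ty, tz], ...], "twist": [twist, ...]}. A call has exactly 8 rows; each row shifts and turns the pose as measured when the row begins; what a row does not reach is not made up. A row lasts 1/8 s, in which the tool goes at most 62.5 mm and 10.7 degrees, less where a joint would pass 70% of its speed; a pose out of reach is approached as far as the arm can. A call with a number of a shift or a turn outside -1 to 1 is refused whole. A call with a gripper value outside its range is refused whole. OPENING is the closure in counts, from 0 (fully open) to 255 (shut), set as the call begins (- or left out, the last holds). The fingers move at their own pace and stop on an object; the grip force is fixed at half the most. Time passes only in rows, so rows that do not move let the fingers close, or fill a call up. It gives the time, the measured TCP pose, the force and the opening at its end, in the units of the state.
- get_obs(): the state, without advancing time (a new reading comes with each control period).
- capture(name): name is "scene" or "top" or "wrist"; returns a dict with "img" (384x512x3 uint8, red, green, blue), "vertical_fov" (degrees; the focal length in pixels is half the picture's height over the tangent of half this angle, whatever the lens; pixels are square), "cx", "cy" (the principal point, pixels), "world_from_camera" (4x4, takes a point from camera to world coordinates). Camera axes: x right, y up, looking along -z (the intrinsics and any distortion apply to the point x, -y, -z); pixel columns grow to the right and rows downward; lengths in mm; the calibration is good to about 2 mm. A picture is of the moment at which its call begins. There is no depth.
- close_job(): hands the job in, once; it reports no verdict.
Trained networks look in the newest picture that a camera, given by its name, has taken for a name from the list of things; names that differ only in an ending like _2 or _b are one class to them, and where a whole thing is asked for, a point or a joint stands for the part that bears it (a point fixed in the world has none). Each returns a list of dicts, best first, with "score" (0 to 1); they miss things now and then, are a little off and sometimes report something else, mostly with a low value. They report only what shows in the picture. A call takes as long as a camera call. They do not tell look-alikes from the thing itself.
- search_frame(camera, label): "position" ([x, y, z] in mm, in the coordinates of the camera as it stood for that picture, good to about 4 mm: the middle of the surface that is visible of it).
- spot_point(camera, label): "position" ([x, y, z] in mm, in the coordinates of the camera as it stood for that picture, good to about 4 mm: a listed point, or the origin of a listed thing).
The state is a dict: "time": time; "joint_positions": joint angles; "dq": joint speeds; "tau": joint torques, N m; "tool_pos": TCP position; "tcp_rot": TCP orientation; "contact_force": force on the tool from outside, world axes, zero at the start; "moment": the same for the moment, N m; "grip_width": finger opening in mm.
Only numpy, scipy, OpenCV 4.12 (cv2) and the standard library are available. Lean on these libraries where they do the work, as an engineer would, in place of code of your own. Each camera call takes 0.05 s, during which the arm holds its last target.

### The job

Take the two-pin spanner off its rest, seat both of its pins fully in the two holes of the ring on top of the white lantern prototype, and with the pins in the holes turn the ring clockwise (seen from above) until it is fully home against its stop. Press and turn gently (the ring clamps a thin glass: never more than about 15 N on it), then put the spanner back upright on its rest, let go, and leave the other things on the desk alone.

Things in the scene. Friction and masses are not known exactly. Their poses are not given: they have to be found in the camera images.
- lantern: White lantern prototype, fixed: a bulging round shell (94 mm at its widest; rim 84 mm across, open above, 74 mm over the desk) on a 100 mm square plywood board with four short steel studs at the shell's foot. Origin: on the desk under the shell's axis; z up, x and y along the board's sides.
- ring_top (a point): Centre of the top face of the flat aluminium retaining ring (34 mm inner, 66 mm outer diameter, 10 mm thick) lying in the shell's mouth, 73 mm over the desk, 1 mm below the rim; axes as the lantern's. Ring and glass float on a spring: pressed with 3.6 N they begin to sink, 1 mm per further 1.2 N, onto a hard stop 3 mm down.
- ring (a joint): Turn of the ring, rad, growing clockwise from above: starts at 0 to 0.2, home at 0.75 (hard stop). Stiff: 0.25 N m. Two holes, 8 mm wide, 10 mm deep, 25 mm either side of its centre, on a line at (p - q) rad from the lantern's x axis (plus = counter-clockwise); q: this value; p: constant, unmeasured, between -0.6 and 0.6. Find the holes by eye or feel.
- spanner_grip (a point): Centre of the pin spanner's upright brown wooden handle (16 mm along x, 28 along y, 56 high; z up). The handle stands on a steel bar (62 mm along x, 16 along y, 10 thick). This point is 28 mm above the bar's top face, 38 above its underside, 46 above the pin tips. The spanner starts standing on its rest, its bar along the rest's x axis (about 2 mm, 0.04 rad off).
- spanner_foot (a point): Point of the spanner midway between its two pin tips, 46 mm below the handle's centre, axes as the spanner's. The pins are round steel, 6 mm in diameter, 8 mm long, with dome ends, under the bar 25 mm either side of the centre along x.
- pin_a (a point): Tip of the spanner's pin on its +x side.
- pin_b (a point): Tip of the spanner's pin on its -x side.
- spanner: The loose pin spanner as a whole, about 150 g; origin midway between the pin tips.
- rest_top (a point): Spanner's rest, fixed: grey foot plate (90 x 56 mm) with a block of 34 x 34 mm; this point is the centre of the block's top face, 18 mm over the desk. The bar lies on it along x, between two cheeks 24 mm apart in y that stand 7 mm higher (4 mm of play each side); the pins hang outside the block's x ends (5 mm of play).
- tape_mid (a point): Bystander: roll of clear tape lying flat, 56 mm across, 18 mm high; point at its centre.
- egg_mid (a point): Bystander: small white egg-shaped model, 56 mm across, 62 mm high; point at its centre.
- paper_mid (a point): Bystander: white paper model, 96 mm across, 62 mm high; point at its centre.
- eraser_mid (a point): Bystander: white eraser, 50 x 22 x 13 mm; point at its centre.
- stapler_mid (a point): Bystander: stapler, 130 mm long, 45 mm high; point at its middle.
- scissors_mid (a point): Bystander: scissors lying flat, 150 mm long, 10 mm high; point at their pivot.
- marker_mid (a point): Bystander: white marker pen with a black cap, 125 mm long, 15 mm thick; point at its middle.
Not all that is in view belongs to the job. What is shaped like the spanner but orange is not meant.

How it is judged (in metres and radians):
On the way, in this order (a step that is already met when the one before it is completed fails the run):
1. both pins are seated at least 5 mm deep in the ring's holes before the ring has been turned (joint still below 0.35) (z of each of pin_a, pin_b in the frame of ring_top below -0.005 m and horizontal distance between spanner_foot and ring_top below 0.004 m and value of joint ring below 0.35 rad), for 0.2 s.
2. the ring is turned home (joint above 0.69) with both pins still at least 3 mm deep in the holes (z of each of pin_a, pin_b in the frame of ring_top below -0.003 m and horizontal distance between spanner_foot and ring_top below 0.004 m and value of joint ring above 0.69 rad), for 0.2 s.
At the end, for the whole second after the job is handed in: The ring is home (joint above 0.69 rad of 0.75) and at rest; the spanner stands upright (within 0.08 rad) and at rest on its rest, its bar down on the block's top face (pin tips 6 to 11 mm below that face), within 10 mm of the rest's centre (value of joint ring above 0.69 rad and z of spanner_foot in the frame of rest_top between -0.011 and -0.006 m and horizontal distance between spanner_foot and rest_top below 0.01 m and angle between spanner_foot's own z axis and vertical below 0.08 rad and linear speed of spanner below 0.02 m/s and velocity of joint ring below 0.05 rad/s); the robot touches nothing.
It fails at once if the spanner presses or turns on the lantern or its ring with more than 20 N (contact force between spanner and lantern above 20 N).
It fails at once if the robot itself touches the lantern or ring (contact force between the arm and lantern above 2 N).
It fails at once if the fingers touch the lantern or ring (contact force between the fingers and lantern above 2 N).
It fails at once if a bystander is moved by more than 20 mm (distance of any of tape_mid, egg_mid, paper_mid, eraser_mid, stapler_mid, scissors_mid, marker_mid from where it was at the start of the episode above 0.02 m).
It also fails if it takes over 72 s, if anything falls off the work surface, if the arm or the gripper's body presses on something with over 40 N, if the wrist force passes 120 N, or if a joint passes its speed limit or range.

## Working session

There is one attempt and no reset: what is moved stays moved. The work goes in short steps, Python scripts to look and compute and a shell command to move; the robot and the scene stay as the last step left them, time stands still between calls to the robot, and variables do not carry over. Pictures are saved under pics/ and viewed, and the job is handed in when it is done.

```bash
mkdir -p pics
cat > h.py <<'E'
from plant import *
import numpy as np, cv2
def snap(cam,fn):
    c=capture(cam); cv2.imwrite('pics/'+fn,c['img'][:,:,::-1]); return c
def K(c):
    h,w=c['img'].shape[:2]; f=h/2/np.tan(np.radians(c['vertical_fov'])/2); return f,c['cx'],c['cy']
def w(c,p):
    return (np.array(c['world_from_camera'])@np.r_[p,1])[:3]
def ray(c,u,v,z):
    f,cx,cy=K(c); T=np.array(c['world_from_camera']); d=T[:3,:3]@np.array([(u-cx)/f,-(v-cy)/f,-1]); o=T[:3,3]
    return o+d*(z-o[2])/d[2]
def proj(c,P):
    f,cx,cy=K(c); T=np.linalg.inv(np.array(c['world_from_camera'])); p=T@np.r_[P,1]
    return cx+f*p[0]/-p[2], cy-f*p[1]/-p[2]
E
python3 - <<'E'
from h import *
np.set_printoptions(precision=1,suppress=True)
print(get_obs())
for cam in ['scene','top','wrist']:
    c=snap(cam,cam+'0.png'); print(cam,{k:v for k,v in c.items() if k!='img'})
    for l in ['spanner_grip','spanner_foot','rest_top','ring_top','lantern']:
        print(l,[(round(d['score'],2),w(c,d['position'])) for d in spot_point(cam,l)[:3]])
E
```

```text
{'time': 0.0, 'joint_positions': array([-1.4,  0.3,  1.5, -0. ,  1.3, -0.1]), 'dq': array([ 0., -0.,  0.,  0.,  0., -0.]), 'tau': array([  0. , -43.1, -24.4,   0.1,   0.1,  -0. ]), 'tool_pos': array([ 142.4, -504.9,  248. ]), 'tcp_rot': array([-3.1,  0. , -1.3]), 'contact_force': array([-1.3, -0.2,  1.2]), 'moment': array([-0., -0.,  0.]), 'grip_width': 91.94272250287145}
scene {'vertical_fov': 51.68244139784864, 'cx': 259.51375987833785, 'cy': 187.9606472886993, 'world_from_camera': array([[   0.4,   -0.8,    0.5,  991.8],
       [   0.9,    0.4,   -0.2, -209.6],
       [  -0. ,    0.5,    0.9,  882.1],
       [   0. ,    0. ,    0. ,    1. ]])}
spanner_grip [(0.85, array([ 446.7, -192.6,   39.7])), (0.83, array([ 567.4, -139.8,   57.7])), (0.64, array([ 677.9, -213.1,   43.2]))]
spanner_foot [(0.7, array([ 569.1, -143.1,   10.1])), (0.58, array([ 683.1, -214.7,   -0.9])), (0.5, array([ 448.2, -192.9,    0.5]))]
rest_top [(0.67, array([ 566.8, -144.3,   20.2])), (0.22, array([ 562.4, -142.7,    7.6])), (0.19, array([580.1, 155.3,  74.7]))]
ring_top [(0.57, array([582.3, 156.1,  75.2
[... 459 characters left out ...]
rray([ 449.7, -195.6,   44.5]))]
spanner_foot [(0.73, array([ 448.3, -195.3,   -0.8])), (0.67, array([ 567.3, -144.2,    8.3])), (0.58, array([ 680.5, -215.7,   -1.6]))]
rest_top [(0.67, array([ 568.9, -143.2,   13.2]))]
ring_top [(0.83, array([579.9, 155.4,  73. ])), (0.53, array([368.3, -63.8,  11.4]))]
lantern [(0.79, array([581.5, 155.1,  -1.9]))]
wrist {'vertical_fov': 68.41750074102866, 'cx': 261.5754187153704, 'cy': 189.33430927736174, 'world_from_camera': array([[   0.3,    0.9,    0.3,  221. ],
       [  -1. ,    0.3,    0.1, -482.5],
       [   0. ,   -0.3,    1. ,  384.8],
       [   0. ,    0. ,    0. ,    1. ]])}
spanner_grip []
spanner_foot []
rest_top []
ring_top []
lantern []
```

View pics/scene0.png

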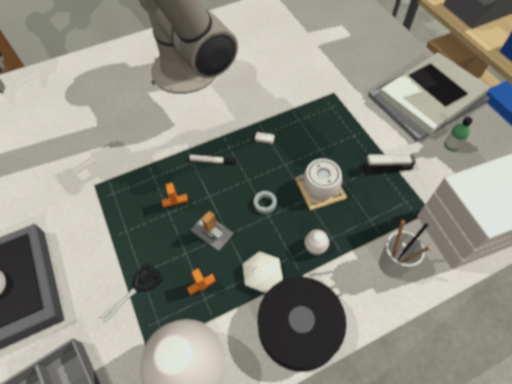

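View pics/top0.png

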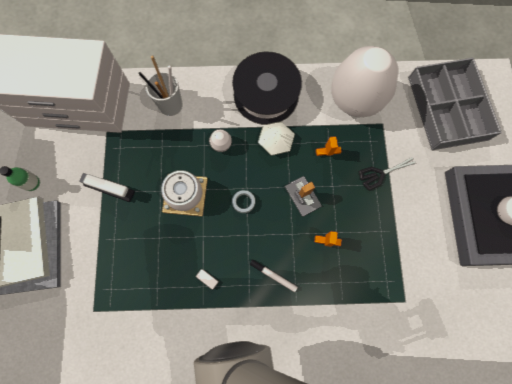

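Run:
```python
import cv2,numpy as np
a=cv2.imread('pics/top0.png'); 
x=cv2.resize(a[150:230,270:350],(400,400),interpolation=cv2.INTER_CUBIC);y=cv2.resize(a[155:225,150:220],(400,400),interpolation=cv2.INTER_CUBIC)
cv2.imwrite('pics/crop0.png',np.hstack([x,y]))
```

```text
(no output)
```

View pics/crop0.png

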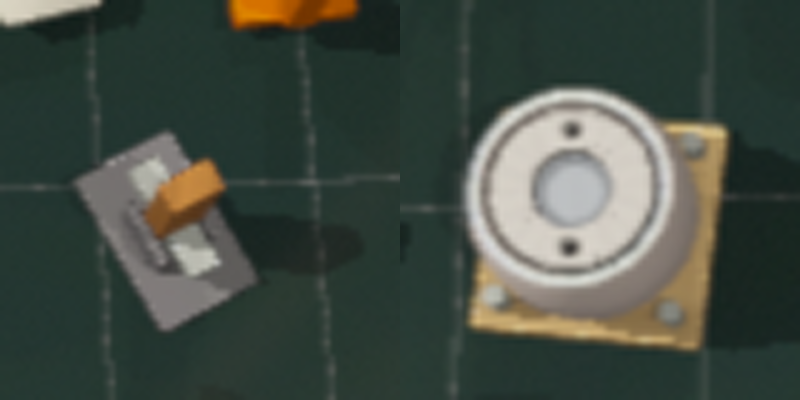

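View pics/wrist0.png

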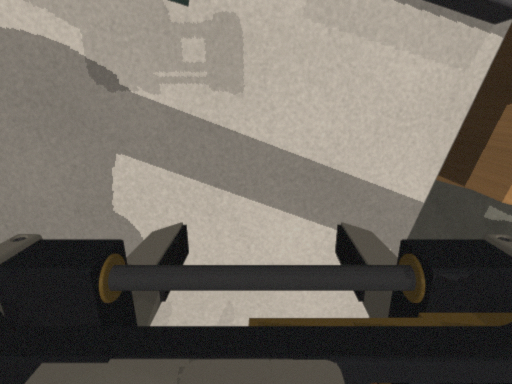

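```bash
python3 -m handwheel '{"translation":[[0.3,0.25,-0.02],[0.3,0.25,-0.02],[0.3,0.25,-0.02],[0.3,0.25,-0.02],[0.3,0.25,-0.02],[0.3,0.25,-0.02],[0.3,0.25,-0.02],[0.3,0.25,-0.02]],"twist":[0.11,0.11,0.11,0.11,0.11,0.11,0.11,0.11]}' 0
```

```text
time: 1.9
tool_pos: [509.7, -198.6, 225.1]
tcp_rot: [3.139, -0.005, 0.122]
contact_force: [-0.8, -1.0, -0.1]
grip_width: 92.0
```

```bash
python3 -m handwheel '{"translation":[[0.13,0.12,-0.05],[0.13,0.12,-0.05],[0.12,0.12,-0.05],[0,0,0],[0,0,0],[0,0,0],[0,0,0],[0,0,0]],"twist":[0.1,0.1,0.07,0,0,0,0,0]}' 0
python3 - <<'E'
from h import *
np.set_printoptions(precision=2,suppress=True)
o=get_obs();print(o['tool_pos'],o['tcp_rot'])
c=snap('wrist','w1.png');print(np.array(c['world_from_camera']))
for l in ['spanner_grip','spanner_foot','rest_top']:
        print(l,[(round(d['score'],2),w(c,d['position'])) for d in spot_point('wrist',l)[:3]])
c=snap('top','t1.png')
E
```

```text
time: 2.9
tool_pos: [569.8, -141.2, 202.2]
tcp_rot: [3.138, -0.006, 0.562]
contact_force: [-0.0, -0.3, -0.0]
grip_width: 92.1
[ 569.75 -141.2   202.2 ] [ 3.14 -0.01  0.56]
[[  0.85  -0.51  -0.17 525.7 ]
 [  0.53   0.81   0.25 -71.62]
 [  0.    -0.3    0.95 338.01]
 [  0.     0.     0.     1.  ]]
spanner_grip [(0.76, array([ 566.25, -140.9 ,   57.4 ])), (0.7, array([ 681.27, -211.81,   46.31])), (0.64, array([ 450.28, -189.89,   44.85]))]
spanner_foot [(0.75, array([ 679.97, -212.88,   -0.13])), (0.59, array([ 569.43, -141.03,   11.92])), (0.57, array([ 447.12, -196.84,    0.39]))]
rest_top [(0.72, array([ 564.85, -142.45,   18.74]))]
```

View pics/w1.png

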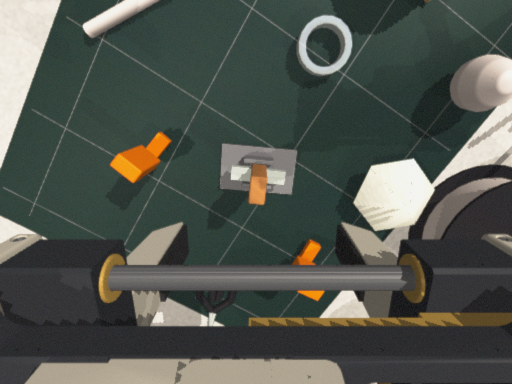

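Run:
```python
import cv2
a=cv2.imread('pics/w1.png')
cv2.imwrite('pics/crop1.png',cv2.resize(a[135:215,210:310],(800,640)[:2],interpolation=cv2.INTER_CUBIC)[:600])
```

```text
(no output)
```

View pics/crop1.png

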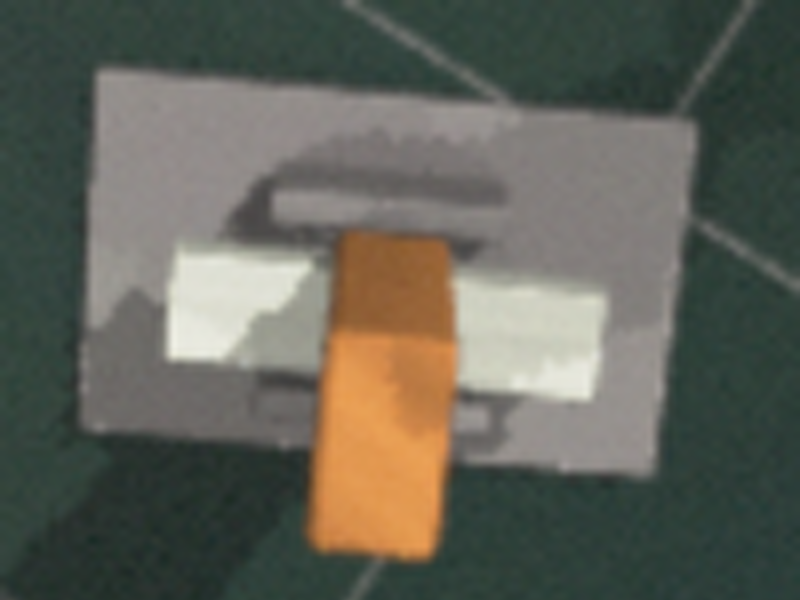

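Run:
```python
from h import *
np.set_printoptions(precision=2,suppress=True)
c=capture('wrist')
def P(x,y,z): return ray(c,210+(x+.5)/8-.5,135+(y+.5)/8-.5,z)
H=[P(x,y,84) for x,y in [(330,332),(457,340),(437,558),(310,548)]]
print('handle',np.mean(H,0),[np.linalg.norm(H[i]-H[(i+1)%4]) for i in range(4)], 'dirs',[np.arctan2(*(b-a)[1::-1]) for a,b in [(H[0],H[1]),(H[3],H[2]),(H[3],H[0]),(H[2],H[1])]])
B=[P(x,y,28) for x,y in [(165,360),(597,402),(607,295),(178,245)]]
print('bar',[np.linalg.norm(B[i]-B[(i+1)%4]) for i in range(4)],np.mean(B,0),[np.arctan2(*(b-a)[1::-1]) for a,b in [(B[0],B[1]),(B[3],B[2])]])
F=[P(x,y,z) for x,y,z in [(98,68,4),(697,120,4),(655,475,4),(82,432,4)]]
print('foot',[np.linalg.norm(F[i]-F[(i+1)%4]) for i in range(4)],np.mean(F,0),[np.arctan2(*(b-a)[1::-1]) for a,b in [(F[0],F[1]),(F[3],F[2])]])
print(get_obs()['tool_pos'],get_obs()['tcp_rot'])
```

```text
handle [ 567.28 -141.84   84.  ] [np.float64(14.7866079529708), np.float64(27.150473497119957), np.float64(15.262985973923154), np.float64(26.868746313093634)] dirs [np.float64(0.4964524163985647), np.float64(0.4771971313306618), np.float64(2.0328689538324864), np.float64(2.050673272645986)]
bar [np.float64(61.95101750599504), np.float64(15.79714656705869), np.float64(60.71032751899941), np.float64(16.879151518474725)] [ 567.43 -141.95   28.  ] [np.float64(0.4605232495970874), np.float64(0.4427349755060264)]
foot [np.float64(88.88819645332492), np.float64(55.77686661096411), np.float64(89.25713468801706), np.float64(56.407462774787476)] [ 566.21 -141.39    4.  ] [np.float64(0.47538463931500446), np.float64(0.4824669929186977)]
[ 569.96 -140.71  201.93] [ 3.14 -0.01  0.56]
```

```bash
python3 -m handwheel '{"translation":[[-0.017,-0.007,0],[0,0,-0.3],[0,0,-0.3],[0,0,-0.2],[0,0,-0.1],[0,0,0],[0,0,0],[0,0,0]],"twist":[-0.06,0,0,0,0,0,0,0]}' 0
```

```text
time: 4.2
tool_pos: [569.8, -142.3, 67.2]
tcp_rot: [3.132, -0.011, 0.466]
contact_force: [-0.2, 0.3, 1.0]
grip_width: 92.0
```

```bash
python3 -m handwheel '{"translation":[[-0.016,0.003,-0.04],[0,0,0],[0,0,0],[0,0,0],[0,0,0],[0,0,0],[0,0,0],[0,0,0]],"twist":[0,0,0,0,0,0,0,0]}' 0
python3 - <<'E'
from h import *
for i in range(3):
  c=capture('wrist'); o=get_obs();print(o['tool_pos'],o['tcp_rot'],o['contact_force'],o['moment'])
E
```

```text
time: 5.2
tool_pos: [568.1, -142.2, 62.4]
tcp_rot: [3.13, -0.013, 0.466]
contact_force: [-0.6, -0.3, -0.3]
grip_width: 91.8
[ 568.06466128 -142.1725109    62.43820601] [ 3.12976638 -0.01320434  0.465852  ] [-0.417445   -0.94605993 -0.62195512] [-0.01436815 -0.14555198 -0.01800718]
[ 568.04809436 -142.18225127   62.44279498] [ 3.12972576 -0.01316203  0.46591909] [-0.56160354 -0.09473135  0.5093823 ] [ 0.02085304 -0.13891449  0.03014979]
[ 568.063159   -142.16715697   62.44742179] [ 3.12974599 -0.01322697  0.46586423] [ 0.28222638 -0.12578293 -0.23362589] [-0.02229463 -0.1366904  -0.0215749 ]
```

```bash
python3 -m handwheel '{"translation":[[0,0,0],[0,0,0],[0,0,0],[0,0,0],[0,0,0],[0,0,0],[0,0,0],[0,0,0]],"twist":[0,0,0,0,0,0,0,0]}' 255
python3 - <<'E'
from h import *
c=snap('wrist','w2.png'); o=get_obs();print(o['tool_pos'],o['tcp_rot'],o['contact_force'],o['moment'])
E
```

```text
time: 6.35
tool_pos: [568.0, -142.2, 62.5]
tcp_rot: [3.13, -0.013, 0.466]
contact_force: [-1.5, -0.2, -0.4]
grip_width: 16.4
[ 567.82662819 -142.30870043   62.56630546] [ 3.12979475 -0.01260568  0.46602377] [-1.17232849 -0.71844794  0.92579544] [-0.04979525  0.08149568 -0.0424998 ]
```

View pics/w2.png

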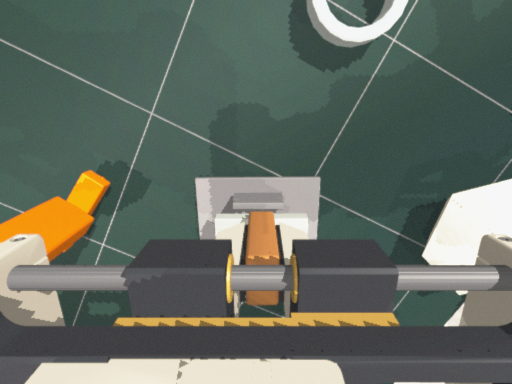

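```bash
python3 -m handwheel '{"translation":[[0,0,0.07],[0,0,0.3],[0,0,0.3],[0,0,0.15],[0,0,0],[0,0,0],[0,0,0],[0,0,0]],"twist":[0,0,0,0,0,0,0,0]}' 255
python3 - <<'E'
from h import *
c=snap('wrist','w3.png'); o=get_obs();print(o['tool_pos'],o['tcp_rot'],o['contact_force'],o['moment'])
c=snap('scene','s3.png')
E
python3 -m handwheel '{"translation":[[0.01,0.2,0],[0.02,0.29,0],[0.02,0.29,0],[0.02,0.29,0],[0.02,0.25,0],[0,0.1,0],[0,0,0],[0,0,0]],"twist":[-0.05,-0.07,-0.07,-0.06,-0.05,0,0,0]}' 255
python3 - <<'E'
from h import *
np.set_printoptions(precision=2,suppress=True)
c=snap('wrist','w4.png'); o=get_obs();print(o['tool_pos'],o['tcp_rot'],o['contact_force'],o['moment'])
for l in ['spanner_foot','ring_top','pin_a','pin_b']:
        print(l,[(round(d['score'],2),w(c,d['position'])) for d in spot_point('wrist',l)[:3]])
c=snap('scene','s4.png')
c=snap('top','t4.png')
E
```

```text
time: 7.4
tool_pos: [565.5, -141.1, 187.3]
tcp_rot: [3.135, -0.009, 0.466]
contact_force: [-0.2, 0.1, -1.7]
grip_width: 16.0
[ 565.51896947 -141.06119605  187.29084248] [ 3.13497268 -0.00896696  0.46579398] [ 0.67049447  0.16423687 -2.45497477] [ 0.0190062  -0.16486325  0.00803122]
time: 8.5
tool_pos: [578.5, 75.6, 184.8]
tcp_rot: [3.134, -0.006, -0.021]
contact_force: [0.2, 0.0, -1.7]
grip_width: 16.0
[578.54  75.48 184.83] [ 3.13 -0.01 -0.02] [-0.   -1.11 -0.78] [-0.01 -0.12  0.02]
spanner_foot []
ring_top [(0.95, array([578.33, 156.26,  76.  ]))]
pin_a [(0.74, array([556.25,  77.99, 136.02])), (0.61, array([607.03,  76.  , 133.77]))]
pin_b [(0.74, array([556.25,  77.99, 136.02])), (0.61, array([607.03,  76.  , 133.77]))]
```

View pics/w4.png

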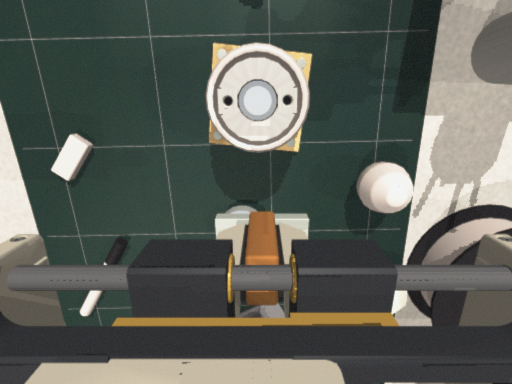

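View pics/w3.png

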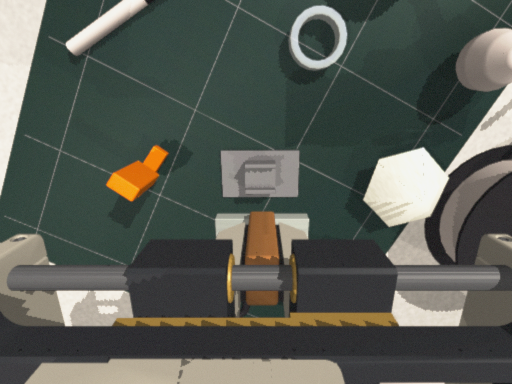

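View pics/s4.png

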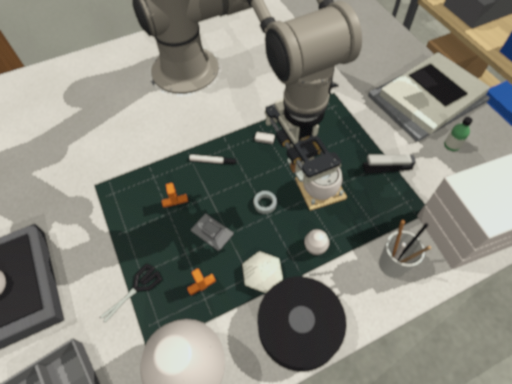

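Run:
```python
import cv2,numpy as np
a=cv2.imread('pics/w4.png')
x=cv2.resize(a[35:160,200:320],(576,600),interpolation=cv2.INTER_CUBIC)
cv2.imwrite('pics/c4a.png',x)
cv2.imwrite('pics/c4b.png',cv2.resize(a[195:270,205:320],(800,522),interpolation=cv2.INTER_CUBIC))
b=cv2.imread('pics/w3.png')
cv2.imwrite('pics/c3b.png',cv2.resize(b[140:210,210:310],(800,560),interpolation=cv2.INTER_CUBIC))
```

```text
(no output)
```

View pics/c4a.png

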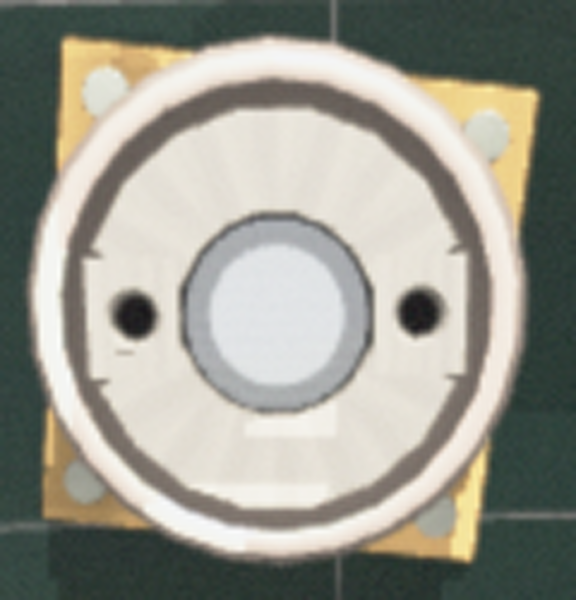

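View pics/c4b.png

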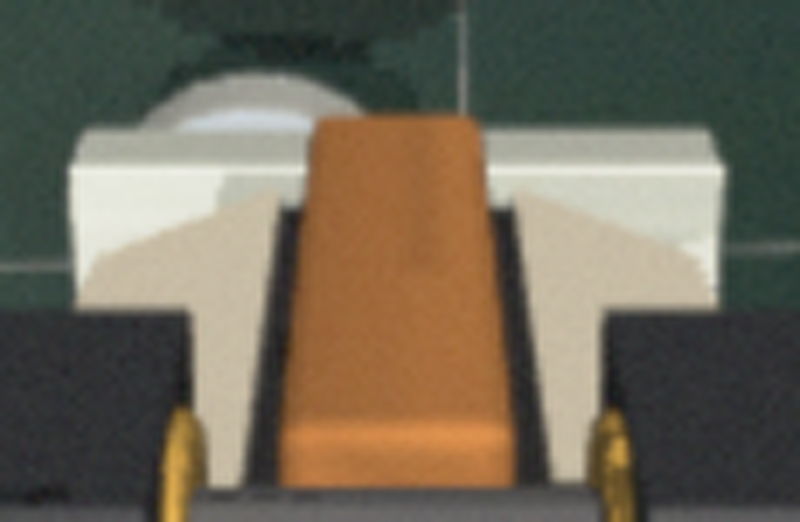

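View pics/c3b.png

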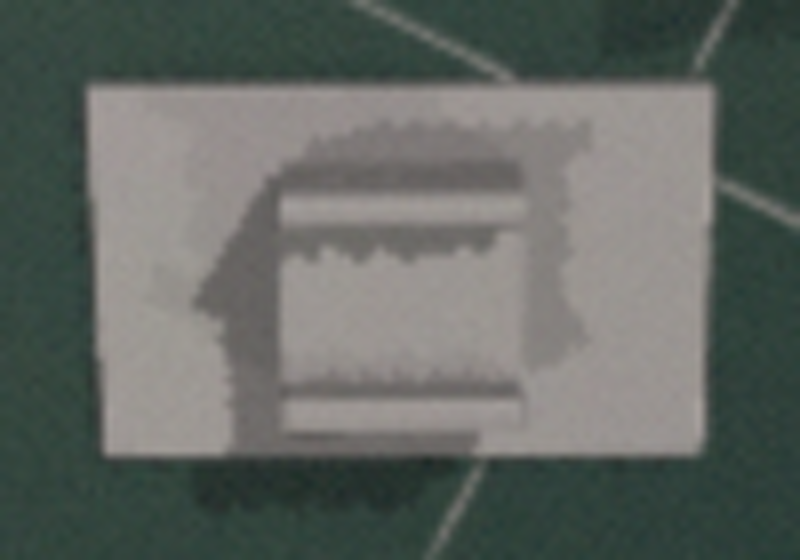

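```bash
cat > m.py <<'E'
from h import *
np.set_printoptions(precision=2,suppress=True)
c=capture('wrist'); o=get_obs(); tp=np.array(o['tool_pos']); print(tp,o['tcp_rot'])
def P(x,y,z,s,x0,y0): return ray(c,x0+(x+.5)/s-.5,y0+(y+.5)/s-.5,z)
h=[P(x,y,73,4.8,200,35) for x,y in [(135,315),(419,311)]]
print('holes',h,np.linalg.norm(h[1]-h[0]),'mid',np.mean(h,0),'yaw',np.arctan2(*(h[1]-h[0])[1::-1]))
i=[P(x,y,73,4.8,200,35) for x,y in [(181,311),(374,311),(277,212),(277,411)]]
print('inner',np.mean(i,0),i[1]-i[0],i[2]-i[3])
bt=tp[2]-34.5
b=[P(x,y,bt,6.957,205,195) for x,y in [(68,165),(726,165)]]
d=b[1]-b[0]; yaw=np.arctan2(d[1],d[0]); ctr=np.mean(b,0)-8*np.array([-np.sin(yaw),np.cos(yaw),0])
print('bar',b,np.linalg.norm(d),'yaw',yaw,'ctr',ctr,'minus tcp',ctr-tp)
E
python3 m.py
```

```text
[578.58  76.25 185.  ] [ 3.13 -0.01 -0.02]
holes [array([552.98, 158.08,  73.  ]), array([602.41, 157.67,  73.  ])] 49.43242170730282 mid [577.69 157.88  73.  ] yaw -0.00844846918257267
inner [577.74 157.99  73.  ] [33.57 -0.73  0.  ] [ 0.87 33.    0.  ]
bar [array([548.32,  85.1 , 150.5 ]), array([610.18,  83.59, 150.5 ])] 61.88217822002574 yaw -0.024504992609585635 ctr [579.05  76.35 150.5 ] minus tcp [  0.47   0.1  -34.5 ]
```

```bash
python3 -m handwheel '{"translation":[[-0.009,0.15,-0.1],[0,0.15,-0.15],[0,0.04,-0.05],[0,0,0],[0,0,0],[0,0,0],[0,0,0],[0,0,0]],"twist":[0.01,0,0,0,0,0,0,0]}' 255
python3 - <<'E'
from h import *
np.set_printoptions(precision=3,suppress=True)
c=snap('wrist','w5.png'); o=get_obs();print(o['tool_pos'],o['tcp_rot'],o['contact_force'],o['moment'])
a=cv2.imread('pics/w5.png')
cv2.imwrite('pics/c5.png',cv2.resize(a[130:280,160:360],(800,600),interpolation=cv2.INTER_CUBIC))
E
```

```text
time: 9.9
tool_pos: [579.3, 125.3, 142.2]
tcp_rot: [3.134, -0.012, -0.009]
contact_force: [-0.5, -0.4, -1.3]
grip_width: 16.0
[579.274 125.262 142.214] [ 3.134 -0.012 -0.009] [ 0.438 -0.558 -1.63 ] [ 0.017 -0.115 -0.01 ]
```

View pics/c5.png

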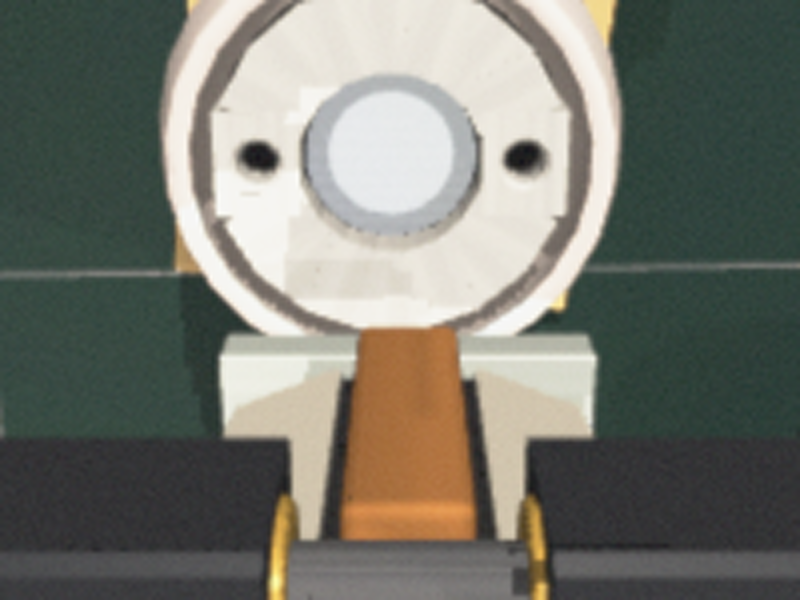

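```bash
cat > m2.py <<'E'
from h import *
np.set_printoptions(precision=2,suppress=True)
c=capture('wrist'); o=get_obs(); tp=np.array(o['tool_pos']); print(tp,o['tcp_rot'])
def P(x,y,z,s,x0,y0): return ray(c,x0+(x+.5)/s-.5,y0+(y+.5)/s-.5,z)
h=[P(x,y,73,4,160,130) for x,y in [(259,158),(525.5,159)]]
print('holes',h,np.linalg.norm(h[1]-h[0]),'mid',np.mean(h,0),'yaw',np.arctan2(*(h[1]-h[0])[1::-1]))
bt=tp[2]-34.5
b=[P(x,y,bt,4,160,130) for x,y in [(220,354),(596,354)]]
d=b[1]-b[0]; yaw=np.arctan2(d[1],d[0]); ctr=np.mean(b,0)-8*np.array([-np.sin(yaw),np.cos(yaw),0])
print('bar',np.linalg.norm(d),'yaw',yaw,'ctr',ctr,'minus tcp',ctr-tp,'ring-ctr',np.mean(h,0)-ctr)
E
python3 m2.py
```

```text
[579.23 125.35 142.12] [ 3.13 -0.01 -0.01]
holes [array([552.95, 158.28,  73.  ]), array([602.55, 157.52,  73.  ])] 49.59649958292103 mid [577.75 157.9   73.  ] yaw -0.015258276901905165
bar 61.529120141937355 yaw -0.013712025952303688 ctr [579.98 125.55 107.62] minus tcp [  0.75   0.19 -34.5 ] ring-ctr [ -2.23  32.35 -34.62]
```

```bash
python3 -m handwheel '{"translation":[[-0.015,0.1,0],[0,0.1,0],[0,0.015,0],[0,0,-0.04],[0,0,-0.04],[0,0,0],[0,0,0],[0,0,0]],"twist":[0,0,0,0,0,0,0,0]}' 255
python3 - <<'E'
from h import *
np.set_printoptions(precision=3,suppress=True)
c=snap('wrist','w6.png'); o=get_obs();print(o['tool_pos'],o['tcp_rot'],o['contact_force'],o['moment'])
c=snap('scene','s6.png');c=snap('top','t6.png')
a=cv2.imread('pics/w6.png')
cv2.imwrite('pics/c6.png',cv2.resize(a[130:280,160:360],(800,600),interpolation=cv2.INTER_CUBIC))
E
```

```text
time: 11.0
tool_pos: [576.4, 160.1, 128.7]
tcp_rot: [3.134, -0.011, -0.008]
contact_force: [-0.1, 1.0, -2.6]
grip_width: 16.3
[576.461 160.143 128.77 ] [ 3.134 -0.011 -0.008] [-0.226  0.875 -1.649] [-0.047 -0.14  -0.013]
```

View pics/c6.png

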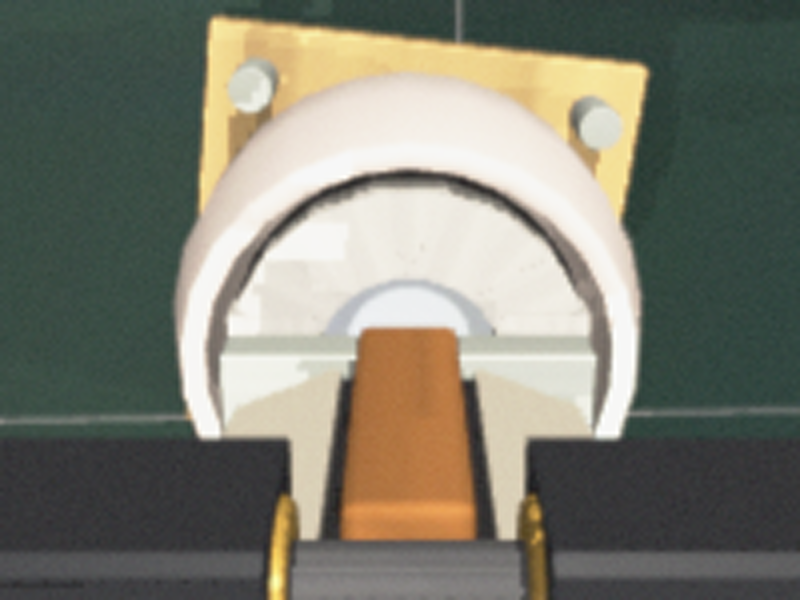

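```bash
python3 -m handwheel '{"translation":[[0.004,-0.017,0],[0,0,0],[0,0,0],[0,0,0],[0,0,0],[0,0,0],[0,0,0],[0,0,0]],"twist":[0,0,0,0,0,0,0,0]}' 255
python3 - <<'E'
from h import *
np.set_printoptions(precision=3,suppress=True)
c=snap('wrist','w7.png'); o=get_obs();print(o['tool_pos'],o['tcp_rot'],o['contact_force'],o['moment'])
a=cv2.imread('pics/w7.png')
cv2.imwrite('pics/c7.png',cv2.resize(a[130:280,160:360],(800,600),interpolation=cv2.INTER_CUBIC))
E
```

```text
time: 12.15
tool_pos: [577.2, 157.5, 129.0]
tcp_rot: [3.134, -0.012, -0.008]
contact_force: [-0.2, 0.3, -1.8]
grip_width: 16.3
[577.183 157.532 129.058] [ 3.134 -0.012 -0.008] [ 0.811  0.306 -1.833] [ 0.055 -0.092  0.019]
```

View pics/c7.png

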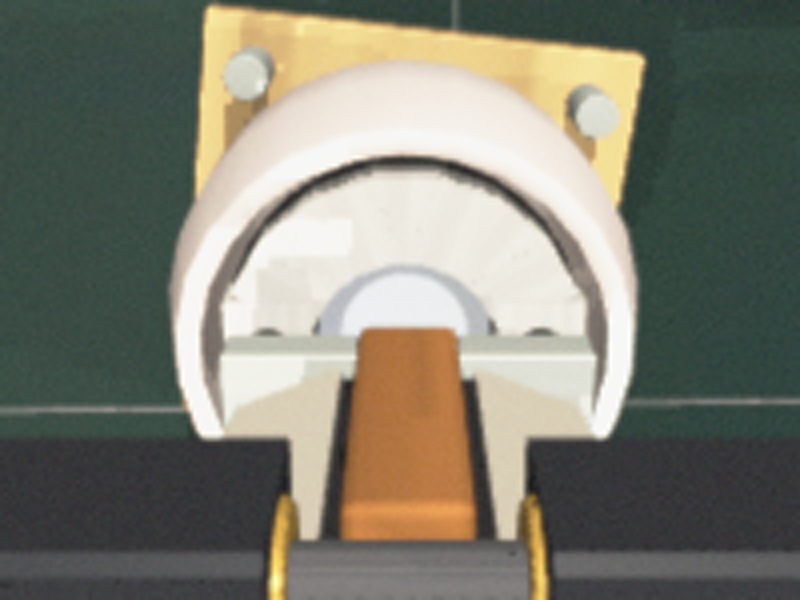

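Run:
```python
from h import *
np.set_printoptions(precision=2,suppress=True)
c=capture('wrist'); o=get_obs(); tp=np.array(o['tool_pos']); print(tp)
def P(x,y,z,s=4,x0=160,y0=130): return ray(c,x0+(x+.5)/s-.5,y0+(y+.5)/s-.5,z)
b=[P(x,y,tp[2]-34.5) for x,y in [(220,354),(596,354)]]
d=b[1]-b[0]; yaw=np.arctan2(d[1],d[0]);n=np.array([-np.sin(yaw),np.cos(yaw),0]);e=np.array([np.cos(yaw),np.sin(yaw),0])
ctr=np.mean(b,0)-8*n; print(ctr,ctr-tp,yaw)
i=[P(x,y,73) for x,y in [(269,327),(541,327)]]
print('far edges',i,'=> ring ctr', np.mean(i,0)-4*n, 'ring-ctr',np.mean(i,0)-4*n-ctr)
q=[P(x,y,73) for x,y in [(407,265),(316,328),(495,328)]]
print('inner top pt => y', q[0]-17*n, q[1:])
```

```text
[577.19 157.48 129.02]
[577.82 157.85  94.52] [  0.64   0.36 -34.5 ] -0.012709853831704858
far edges [array([552.71, 162.05,  73.  ]), array([602.42, 161.43,  73.  ])] => ring ctr [577.51 157.74  73.  ] ring-ctr [ -0.31  -0.1  -21.52]
inner top pt => y [577.77 156.74  73.  ] [array([561.27, 161.75,  73.  ]), array([594.  , 161.34,  73.  ])]
```

```bash
python3 -m handwheel '{"translation":[[0,0,-0.01],[0,0,-0.01],[0,0,-0.01],[0,0,0],[0,0,0],[0,0,0],[0,0,0],[0,0,0]],"twist":[0,0,0,0,0,0,0,0]}' 255
python3 - <<'E'
from h import *
np.set_printoptions(precision=3,suppress=True)
for i in range(4):
  c=capture('wrist'); o=get_obs();print(o['tool_pos'],o['tcp_rot'],o['contact_force'],o['moment'])
E
```

```text
time: 13.25
tool_pos: [577.2, 157.5, 124.2]
tcp_rot: [3.134, -0.011, -0.008]
contact_force: [-0.1, -0.1, -1.5]
grip_width: 16.0
[577.169 157.515 124.182] [ 3.134 -0.011 -0.008] [-0.809 -0.911 -1.621] [-0.063 -0.153 -0.009]
[577.192 157.51  124.206] [ 3.134 -0.012 -0.008] [ 1.089  0.557 -1.65 ] [-0.009 -0.076 -0.016]
[577.18  157.504 124.18 ] [ 3.134 -0.011 -0.008] [-0.713 -0.323 -1.971] [ 0.023 -0.083  0.008]
[577.155 157.515 124.166] [ 3.134 -0.011 -0.008] [ 0.486  0.445 -1.757] [-0.03  -0.04   0.042]
```

```bash
python3 -m handwheel '{"translation":[[0,0,-0.01],[0,0,-0.01],[0,0,0],[0,0,0],[0,0,0],[0,0,0],[0,0,0],[0,0,0]],"twist":[0,0,0,0,0,0,0,0]}' 255
python3 - <<'E'
from h import *
np.set_printoptions(precision=3,suppress=True)
for i in range(4):
  c=capture('wrist'); o=get_obs();print(o['tool_pos'],o['tcp_rot'],o['contact_force'],o['moment'])
E
```

```text
time: 14.45
tool_pos: [577.2, 157.5, 120.9]
tcp_rot: [3.134, -0.011, -0.008]
contact_force: [0.5, 0.2, -2.7]
grip_width: 15.5
[577.177 157.505 120.958] [ 3.134 -0.011 -0.008] [ 0.483  0.43  -1.857] [-0.021 -0.112 -0.034]
[577.156 157.519 120.924] [ 3.134 -0.011 -0.008] [ 0.234  1.376 -1.454] [ 0.015 -0.122  0.017]
[577.183 157.495 120.93 ] [ 3.134 -0.011 -0.008] [-0.827 -0.625 -2.118] [-0.112 -0.091  0.034]
[577.154 157.496 120.925] [ 3.134 -0.011 -0.008] [-0.035  0.96  -1.017] [-0.04  -0.081 -0.029]
```

```bash
python3 -m handwheel '{"translation":[[0,0,-0.009],[0,0,-0.008],[0,0,0],[0,0,0],[0,0,0],[0,0,0],[0,0,0],[0,0,0]],"twist":[0,0,0,0,0,0,0,0]}' 255
python3 - <<'E'
from h import *
np.set_printoptions(precision=3,suppress=True)
for i in range(3):
  c=snap('wrist','w8.png'); o=get_obs();print(o['tool_pos'],o['tcp_rot'],o['contact_force'],o['moment'])
a=cv2.imread('pics/w8.png')
cv2.imwrite('pics/c8.png',cv2.resize(a[130:280,160:360],(800,600),interpolation=cv2.INTER_CUBIC))
E
```

```text
time: 15.65
tool_pos: [577.2, 157.5, 118.2]
tcp_rot: [3.134, -0.011, -0.008]
contact_force: [-0.5, 0.7, -1.3]
grip_width: 16.2
[577.146 157.517 118.18 ] [ 3.134 -0.011 -0.008] [-0.131  0.589 -0.339] [-0.03  -0.098  0.032]
[577.133 157.512 118.167] [ 3.134 -0.011 -0.008] [-0.864 -0.792 -1.22 ] [-0.048 -0.089  0.018]
[577.136 157.486 118.15 ] [ 3.134 -0.011 -0.008] [-0.166 -0.443 -2.566] [-0.062 -0.053 -0.003]
```

View pics/c8.png

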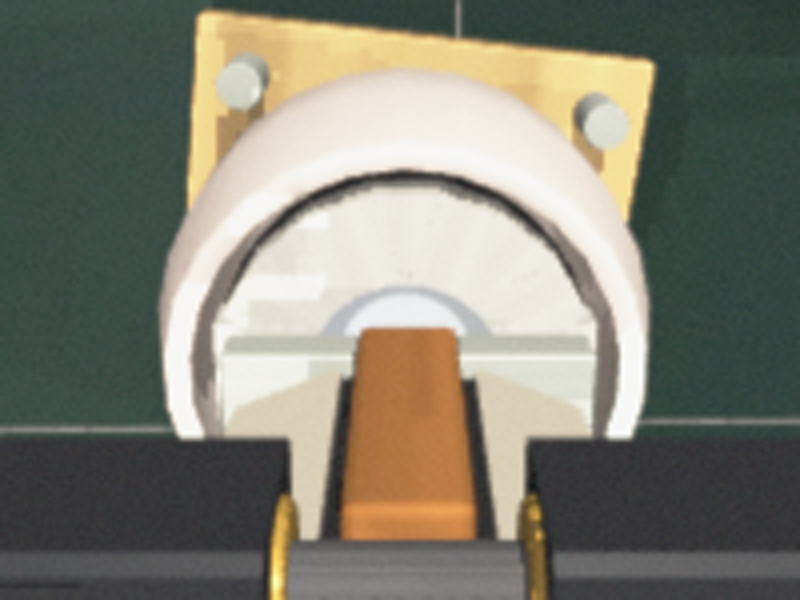

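```bash
cat > o.py <<'E'
from h import *
np.set_printoptions(precision=3,suppress=True)
m=[];f=[]
for i in range(4):
  c=capture('wrist'); o=get_obs(); m.append(o['moment']);f.append(o['contact_force'])
print(o['tool_pos'],o['tcp_rot'],'f',np.mean(f,0),'m',np.mean(m,0),o['grip_width'])
E
python3 -m handwheel '{"translation":[[0,0,0],[0,0,0],[0,0,0],[0,0,0],[0,0,0],[0,0,0],[0,0,0],[0,0,0]],"twist":[-0.02,-0.02,-0.02,-0.02,-0.02,0,0,0]}' 255
python3 o.py
```

```text
time: 16.8
tool_pos: [577.1, 156.8, 118.1]
tcp_rot: [3.132, -0.011, -0.175]
contact_force: [-0.3, -1.5, -1.6]
grip_width: 16.0
[577.083 156.79  118.122] [ 3.132 -0.011 -0.175] f [ 0.093 -1.002 -1.242] m [-0.279 -0.049  0.218] 15.830030887325025
```

```bash
python3 -m handwheel '{"translation":[[0,0.003,0],[0,0,0],[0,0,0],[0,0,0],[0,0,0],[0,0,0],[0,0,0],[0,0,0]],"twist":[-0.02,-0.02,-0.02,-0.02,-0.02,-0.02,0,0]}' 255
python3 o.py
python3 - <<'E'
from h import *
snap('wrist','w9.png')
E
```

```text
time: 18.0
tool_pos: [577.2, 156.9, 118.1]
tcp_rot: [3.132, -0.011, -0.377]
contact_force: [0.1, -1.9, -1.4]
grip_width: 15.5
[577.178 156.878 118.151] [ 3.132 -0.011 -0.378] f [-0.358 -1.778 -1.729] m [-0.39  -0.053  0.231] 15.743475950029346
```

View pics/w9.png

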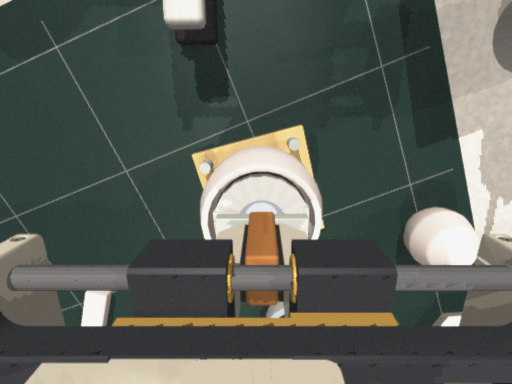

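```bash
python3 -m handwheel '{"translation":[[0,0.003,0],[0,0,0],[0,0,0],[0,0,0],[0,0,0],[0,0,0],[0,0,0],[0,0,0]],"twist":[-0.02,-0.02,-0.02,-0.02,-0.01,0,0,0]}' 255
python3 o.py
```

```text
time: 19.25
tool_pos: [577.2, 157.0, 118.1]
tcp_rot: [3.131, -0.012, -0.529]
contact_force: [-0.2, -3.3, -1.8]
grip_width: 16.0
[577.207 156.96  118.132] [ 3.131 -0.012 -0.529] f [ 0.272 -2.658 -1.197] m [-0.544 -0.062  0.23 ] 15.564941696134026
```

```bash
python3 -m handwheel '{"translation":[[0,-0.004,0],[0,0,0],[0,0,0],[0,0,0],[0,0,0],[0,0,0],[0,0,0],[0,0,0]],"twist":[0,-0.01,-0.01,-0.01,-0.005,0,0,0]}' 255
python3 o.py
```

```text
time: 20.45
tool_pos: [577.2, 156.9, 118.2]
tcp_rot: [3.132, -0.011, -0.588]
contact_force: [0.9, -1.2, -1.5]
grip_width: 16.0
[577.187 156.881 118.103] [ 3.132 -0.011 -0.588] f [-0.384 -1.599 -1.085] m [-0.352 -0.087  0.253] 15.622861252897284
```

```bash
python3 -m handwheel '{"translation":[[0,-0.003,0],[0,0,0],[0,0,0],[0,0,0],[0,0,0],[0,0,0],[0,0,0],[0,0,0]],"twist":[0,-0.01,-0.01,-0.005,0,0,0,0]}' 255
python3 o.py
```

```text
time: 21.65
tool_pos: [577.2, 156.8, 118.1]
tcp_rot: [3.133, -0.011, -0.63]
contact_force: [0.0, -0.9, -1.8]
grip_width: 16.0
[577.2   156.815 118.117] [ 3.133 -0.011 -0.63 ] f [ 0.248 -1.031 -1.642] m [-0.221 -0.045  0.248] 16.283889149175053
```

```bash
python3 -m handwheel '{"translation":[[0,-0.002,0],[0,0,0],[0,0,0],[0,0,0],[0,0,0],[0,0,0],[0,0,0],[0,0,0]],"twist":[0,-0.008,-0.008,-0.005,0,0,0,0]}' 255
python3 o.py
```

```text
time: 22.85
tool_pos: [577.2, 156.8, 118.1]
tcp_rot: [3.133, -0.011, -0.665]
contact_force: [0.4, 0.6, -1.9]
grip_width: 16.1
[577.198 156.756 118.126] [ 3.133 -0.011 -0.665] f [-0.369 -0.228 -1.736] m [-0.117 -0.073  0.233] 15.759964357982541
```

```bash
python3 -m handwheel '{"translation":[[0,0,0],[0,0,0],[0,0,0],[0,0,0],[0,0,0],[0,0,0],[0,0,0],[0,0,0]],"twist":[-0.008,-0.008,-0.004,0,0,0,0,0]}' 255
python3 o.py
```

```text
time: 24.05
tool_pos: [577.2, 156.8, 118.1]
tcp_rot: [3.133, -0.011, -0.699]
contact_force: [0.8, -0.4, -1.2]
grip_width: 15.9
[577.228 156.746 118.131] [ 3.133 -0.011 -0.699] f [ 0.244 -0.184 -1.326] m [-0.06  -0.08   0.237] 16.087916259409496
```

```bash
python3 -m handwheel '{"translation":[[0,0,0],[0,0,0],[0,0,0],[0,0,0],[0,0,0],[0,0,0],[0,0,0],[0,0,0]],"twist":[-0.006,-0.006,-0.004,0,0,0,0,0]}' 255
python3 o.py
```

```text
time: 25.25
tool_pos: [577.2, 156.7, 118.1]
tcp_rot: [3.133, -0.011, -0.726]
contact_force: [-0.1, -0.9, -1.0]
grip_width: 16.0
[577.221 156.751 118.147] [ 3.133 -0.011 -0.726] f [ 0.383 -0.224 -1.454] m [-0.105 -0.054  0.253] 15.916075701662066
```

```bash
python3 -m handwheel '{"translation":[[0,0,0],[0,0,0],[0,0,0],[0,0,0],[0,0,0],[0,0,0],[0,0,0],[0,0,0]],"twist":[-0.006,-0.006,-0.003,0,0,0,0,0]}' 255
python3 o.py
```

```text
time: 26.45
tool_pos: [577.3, 156.8, 118.1]
tcp_rot: [3.133, -0.011, -0.751]
contact_force: [-0.4, -0.6, -1.0]
grip_width: 15.8
[577.234 156.762 118.128] [ 3.133 -0.011 -0.751] f [ 0.344 -0.686 -1.607] m [-0.121 -0.046  0.259] 15.870345358123767
```

```bash
python3 -m handwheel '{"translation":[[0,0,0],[0,0,0],[0,0,0],[0,0,0],[0,0,0],[0,0,0],[0,0,0],[0,0,0]],"twist":[-0.006,-0.006,-0.002,0,0,0,0,0]}' 255
python3 o.py
```

```text
time: 27.65
tool_pos: [577.2, 156.7, 118.1]
tcp_rot: [3.133, -0.011, -0.774]
contact_force: [0.2, -1.0, -1.5]
grip_width: 15.7
[577.251 156.731 118.135] [ 3.133 -0.011 -0.774] f [ 0.265 -0.566 -1.788] m [-0.084 -0.063  0.443] 15.374164740440966
```

```bash
python3 -m handwheel '{"translation":[[0,0,0],[0,0,0],[0,0,0],[0,0,0],[0,0,0],[0,0,0],[0,0,0],[0,0,0]],"twist":[0.004,0,0,0,0,0,0,0]}' 255
python3 o.py
python3 - <<'E'
from h import *
snap('wrist','w10.png')
a=cv2.imread('pics/w10.png')
cv2.imwrite('pics/c10.png',cv2.resize(a[130:280,160:360],(800,600),interpolation=cv2.INTER_CUBIC))
E
```

```text
time: 28.85
tool_pos: [577.3, 156.7, 118.2]
tcp_rot: [3.133, -0.011, -0.768]
contact_force: [-0.7, -0.6, -1.8]
grip_width: 15.6
[577.246 156.749 118.135] [ 3.133 -0.011 -0.768] f [ 0.339 -0.832 -1.552] m [-0.088 -0.084  0.315] 15.565245210462004
```

View pics/c10.png

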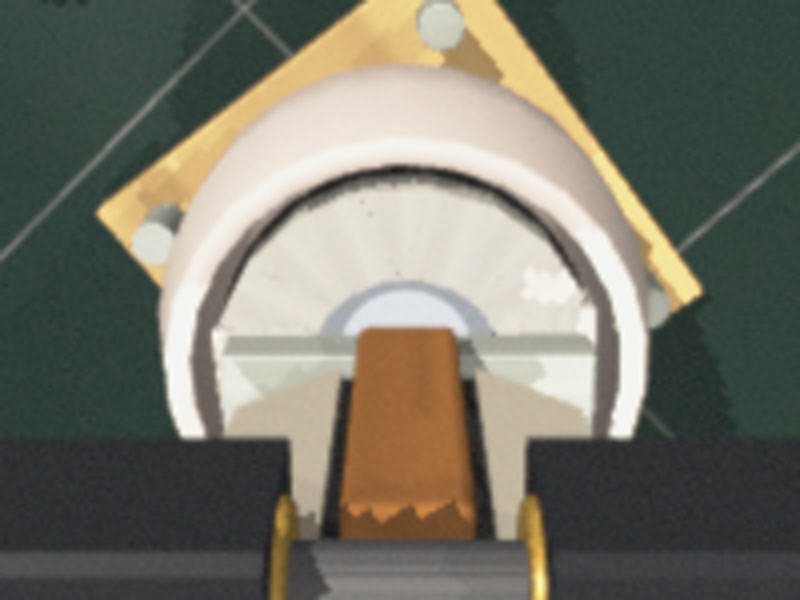

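```bash
python3 -m handwheel '{"translation":[[0,0,0],[0,0,0],[0,0,0],[0,0,0],[0,0,0],[0,0,0],[0,0,0],[0,0,0]],"twist":[0.01,0.01,0.004,0,0,0,0,0]}' 255
python3 o.py
```

```text
time: 30.1
tool_pos: [577.1, 157.0, 118.1]
tcp_rot: [3.133, -0.01, -0.729]
contact_force: [0.9, -0.7, -2.3]
grip_width: 16.0
[577.147 157.011 118.144] [ 3.133 -0.01  -0.729] f [-0.1   -0.022 -1.499] m [ 0.011 -0.06   0.019] 16.073159309423843
```

Torque free (0.02 N m), no lateral force. Lift out.

```bash
python3 -m handwheel '{"translation":[[0,0,0.02],[0,0,0.03],[0,0,0.04],[0,0,0.15],[0,0,0.15],[0,-0.1,0.05],[0,-0.3,0],[0,-0.15,0]],"twist":[0,0,0,0,0,0,0,0]}' 255
python3 o.py
python3 - <<'E'
from h import *
snap('wrist','w11.png'); snap('top','t11.png')
E
```

```text
time: 31.3
tool_pos: [576.6, 72.1, 187.4]
tcp_rot: [3.134, -0.011, -0.725]
contact_force: [-0.6, 0.6, -1.6]
grip_width: 16.2
[576.726  74.104 187.293] [ 3.134 -0.01  -0.726] f [ 0.259 -0.439 -1.715] m [-0.005 -0.044 -0.006] 15.680589776524524
```

View pics/w11.png

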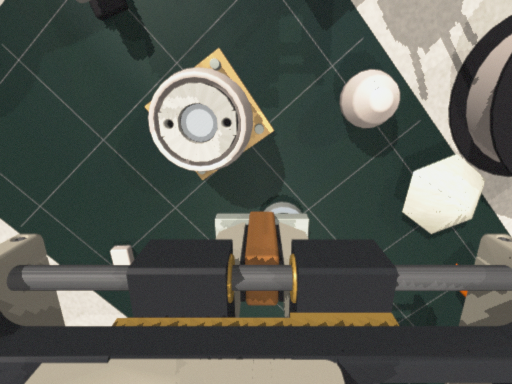

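```bash
python3 - <<'E'
from h import *
np.set_printoptions(precision=3,suppress=True)
c=capture('wrist')
h=[ray(c,u,v,73) for u,v in [(168,123.5),(227.5,122)]]
print(h,np.arctan2(*(h[1]-h[0])[1::-1]))
E
python3 -m handwheel '{"translation":[[-0.01,-0.15,0],[-0.01,-0.18,0],[-0.01,-0.18,0],[-0.01,-0.18,0],[-0.01,-0.18,0],[-0.01,-0.18,0],[-0.002,-0.18,0],[0,-0.16,0]],"twist":[0.095,0.095,0.095,0.095,0.095,0.095,0.095,0.09]}' 255
python3 o.py
```

```text
[array([558.352, 174.494,  73.   ]), array([597.548, 141.473,  73.   ])] -0.700097179871239
time: 32.65
tool_pos: [567.7, -129.8, 186.4]
tcp_rot: [3.135, -0.01, 0.516]
contact_force: [1.3, 0.4, -1.8]
grip_width: 15.8
[ 567.541 -129.085  186.274] [ 3.136 -0.01   0.508] f [ 0.058 -0.284 -1.689] m [-0.012 -0.114  0.002] 15.958142914671711
```

```bash
python3 -m handwheel '{"translation":[[0,-0.08,0],[0,-0.003,0],[0,0,0],[0,0,0],[0,0,-0.2],[0,0,-0.2],[0,0,-0.1],[0,0,0]],"twist":[-0.024,0,0,0,0,0,0,0]}' 255
python3 o.py
python3 - <<'E'
from h import *
snap('wrist','w12.png'); snap('top','t12.png'); snap('scene','s12.png')
E
```

```text
time: 33.85
tool_pos: [568.6, -139.0, 110.6]
tcp_rot: [3.135, -0.012, 0.468]
contact_force: [1.2, 0.3, -1.0]
grip_width: 16.1
[ 569.684 -139.472  112.565] [ 3.132 -0.015  0.468] f [-0.041  0.143 -0.769] m [-0.02  -0.145  0.032] 16.0634179275999
```

View pics/w12.png

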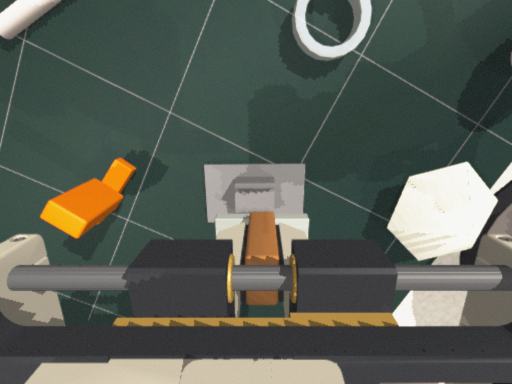

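```bash
python3 - <<'E'
from h import *
a=cv2.imread('pics/w12.png')
cv2.imwrite('pics/c12.png',cv2.resize(a[150:270,190:330],(700,600),interpolation=cv2.INTER_CUBIC))
E
python3 -m handwheel '{"translation":[[-0.016,-0.015,0],[0,0,0],[0,0,0],[0,0,0],[0,0,0],[0,0,0],[0,0,0],[0,0,0]],"twist":[0,0,0,0,0,0,0,0]}' 255
python3 o.py
python3 - <<'E'
from h import *
snap('wrist','w13.png')
a=cv2.imread('pics/w13.png')
cv2.imwrite('pics/c13.png',cv2.resize(a[150:270,190:330],(700,600),interpolation=cv2.INTER_CUBIC))
E
```

```text
time: 35.2
tool_pos: [567.1, -142.0, 112.9]
tcp_rot: [3.131, -0.015, 0.468]
contact_force: [0.3, -0.1, -1.2]
grip_width: 15.8
[ 567.079 -141.953  112.93 ] [ 3.131 -0.015  0.468] f [ 0.09   0.144 -0.942] m [-0.014 -0.109  0.005] 15.869508405643597
```

View pics/c13.png

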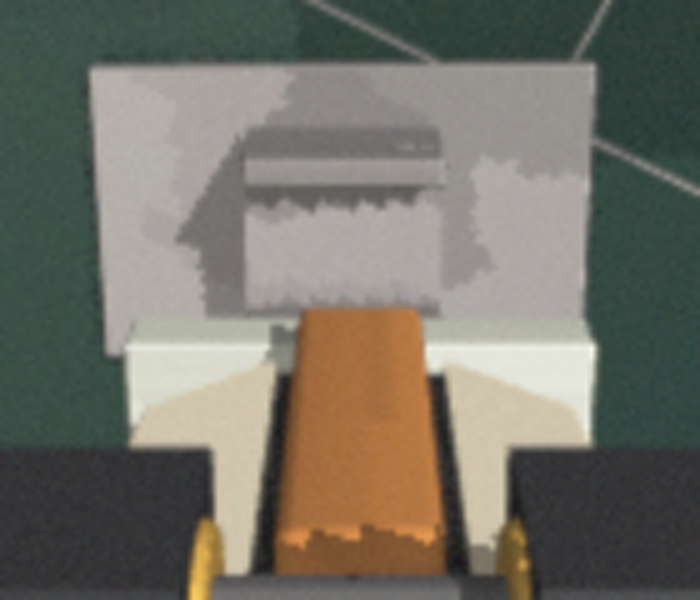

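Run:
```python
from h import *
np.set_printoptions(precision=2,suppress=True)
c=capture('wrist'); o=get_obs(); tp=np.array(o['tool_pos'])
def P(x,y,z,s=5,x0=190,y0=150): return ray(c,x0+(x+.5)/s-.5,y0+(y+.5)/s-.5,z)
b=[P(x,y,tp[2]-34.5) for x,y in [(127,343),(596,343)]]
d=b[1]-b[0]; yaw=np.arctan2(d[1],d[0]);n=np.array([-np.sin(yaw),np.cos(yaw),0]);e=np.array([np.cos(yaw),np.sin(yaw),0])
ctr=np.mean(b,0)-8*n; print('sp',ctr,yaw,np.linalg.norm(d))
k=[P(x,y,25) for x,y in [(245,158),(443,158),(245,186),(443,186)]]; print('cheek',k,np.linalg.norm(k[1]-k[0]))
f=[P(x,y,4) for x,y in [(90,64),(595,64)]]; print('foot edge',np.linalg.norm(f[1]-f[0]))
print('rest x from cheek',(np.mean(k,0)-ctr)@e,'from foot',(np.mean(f,0)-ctr)@e,'y: inner cheek',(np.mean(k[2:],0)-ctr)@n,'(want 12) foot',(np.mean(f,0)-ctr)@n,'(want 28)',np.arctan2(*(f[1]-f[0])[1::-1]),np.arctan2(*(k[1]-k[0])[1::-1]))
```

```text
sp [ 568.09 -141.36   78.45] 0.46203235230417367 61.35093783966275
cheek [array([ 543.77, -134.01,   25.  ]), array([ 572.93, -119.41,   25.  ]), array([ 545.84, -138.37,   25.  ]), array([ 575.19, -123.69,   25.  ])] 32.6037040779987
foot edge 89.0622291505216
rest x from cheek -2.17790137631835 from foot -2.3061066469351093 y: inner cheek 12.617934632111659 (want 12) foot 28.540587936200374 (want 28) 0.46516862801297193 0.46415671332589303
```

```bash
python3 -m handwheel '{"translation":[[-0.013,-0.003,0],[0,0,0],[0,0,-0.12],[0,0,-0.12],[0,0,-0.04],[0,0,0],[0,0,0],[0,0,0]],"twist":[0,0,0,0,0,0,0,0]}' 255
python3 o.py
```

```text
time: 36.5
tool_pos: [566.1, -143.0, 72.0]
tcp_rot: [3.128, -0.017, 0.468]
contact_force: [-0.0, 0.0, -0.6]
grip_width: 15.8
[ 565.932 -142.9     71.692] [ 3.129 -0.017  0.468] f [ 0.143 -0.112 -1.556] m [ 0.004 -0.128  0.011] 16.080850681148803
```

```bash
python3 -m handwheel '{"translation":[[-0.004,0.003,0],[0,0,-0.02],[0,0,-0.02],[0,0,-0.01],[0,0,0],[0,0,0],[0,0,0],[0,0,0]],"twist":[0,0,0,0,0,0,0,0]}' 255
python3 o.py
```

```text
time: 37.7
tool_pos: [565.2, -142.4, 63.6]
tcp_rot: [3.129, -0.017, 0.468]
contact_force: [0.6, -0.1, -1.2]
grip_width: 15.8
[ 565.209 -142.375   63.557] [ 3.129 -0.017  0.468] f [ 0.355 -0.157 -1.457] m [ 0.015 -0.135 -0.035] 15.860231471686484
```

```bash
python3 -m handwheel '{"translation":[[0,0,-0.006],[0,0,0],[0,0,0],[0,0,0],[0,0,0],[0,0,0],[0,0,0],[0,0,0]],"twist":[0,0,0,0,0,0,0,0]}' 255
python3 o.py
```

```text
time: 38.9
tool_pos: [565.2, -142.4, 62.7]
tcp_rot: [3.129, -0.017, 0.468]
contact_force: [-0.1, -0.1, -1.7]
grip_width: 15.5
[ 565.25  -142.372   62.661] [ 3.129 -0.017  0.468] f [-0.369  0.034 -1.467] m [ 0.029 -0.095 -0.002] 15.417888648579082
```

```bash
python3 -m handwheel '{"translation":[[0,0,-0.004],[0,0,0],[0,0,0],[0,0,0],[0,0,0],[0,0,0],[0,0,0],[0,0,0]],"twist":[0,0,0,0,0,0,0,0]}' 255
python3 o.py
```

```text
time: 40.1
tool_pos: [565.3, -142.4, 62.6]
tcp_rot: [3.129, -0.017, 0.468]
contact_force: [-1.6, 0.8, 0.5]
grip_width: 15.7
[ 565.254 -142.418   62.618] [ 3.129 -0.017  0.468] f [-0.646  0.391  0.005] m [ 0.03   0.001 -0.017] 16.031818351229834
```

Contact: the bar is on the block. Release, then rise.

```bash
python3 -m handwheel '{"translation":[[0,0,0],[0,0,0],[0,0,0],[0,0,0],[0,0,0],[0,0,0],[0,0,0],[0,0,0]],"twist":[0,0,0,0,0,0,0,0]}' 0
python3 o.py
python3 -m handwheel '{"translation":[[0,0,0.05],[0,0,0.1],[0,0,0.2],[0,0,0.25],[0,0,0.25],[0,0,0.1],[0,0,0],[0,0,0]],"twist":[0,0,0,0,0,0,0,0]}' 0
python3 o.py
python3 - <<'E'
from h import *
np.set_printoptions(precision=2,suppress=True)
c=snap('wrist','w14.png'); 
for l in ['spanner_grip','spanner_foot','rest_top']:
        print(l,[(round(d['score'],2),w(c,d['position'])) for d in spot_point('wrist',l)[:3]])
snap('scene','s14.png'); snap('top','t14.png')
a=cv2.imread('pics/w14.png')
cv2.imwrite('pics/c14.png',cv2.resize(a[130:240,200:330],(709,600),interpolation=cv2.INTER_CUBIC))
t=cv2.imread('pics/t14.png')
cv2.imwrite('pics/ct14.png',cv2.resize(t,(800,600),interpolation=cv2.INTER_CUBIC))
E
```

```text
time: 41.3
tool_pos: [565.7, -142.6, 62.7]
tcp_rot: [3.128, -0.018, 0.468]
contact_force: [0.3, 0.6, 0.5]
grip_width: 89.9
[ 565.69  -142.572   62.714] [ 3.128 -0.018  0.468] f [-0.482  0.354 -0.296] m [-0.016 -0.12  -0.004] 91.71244320163538
time: 42.5
tool_pos: [565.4, -142.4, 216.2]
tcp_rot: [3.124, -0.022, 0.468]
contact_force: [0.3, 0.7, 0.2]
grip_width: 92.2
[ 565.313 -142.411  215.401] [ 3.125 -0.021  0.468] f [ 0.275 -0.218 -0.199] m [-0.003 -0.135  0.003] 91.92733619356981
spanner_grip [(0.95, array([ 566.93, -139.56,   55.34])), (0.56, array([ 451.15, -191.02,   46.59])), (0.56, array([ 680.96, -212.57,   46.79]))]
spanner_foot [(0.82, array([ 448.69, -197.12,    3.45])), (0.75, array([ 679.35, -215.97,    0.27])), (0.64, array([ 571.61, -142.37,   10.23]))]
rest_top [(0.81, array([ 563.1 , -141.32,   15.88])), (0.24, array([716.24, -81.84,  32.93]))]
```

View pics/c14.png

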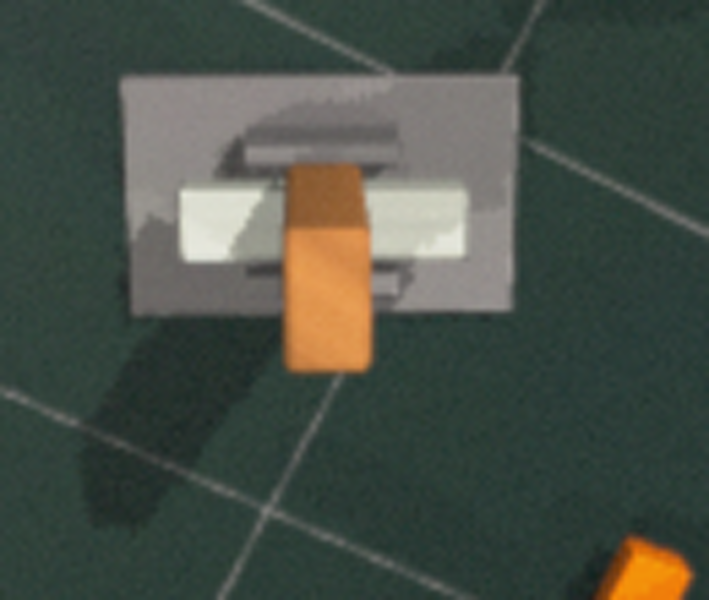

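View pics/s14.png

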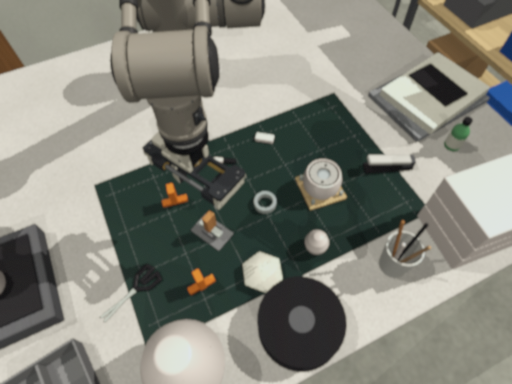

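```bash
python3 -c "
from plant import *
print(close_job())"
```

```text
the job is handed in; nothing more can be done
None
```

I handed the job in at about 42.5 s. The spanner is back on its rest, released and upright, and the ring was turned clockwise until it met its stop.

- **Seating:** The pins went about 7 mm into the holes with no measurable pressing force. All depths come from the arm's position, not from a direct reading.
- **Turning:** The moment held steady at about 0.22–0.26 N m while the ring turned. It then rose sharply to 0.44 N m at a tool turn of 0.77 rad, which I took as the hard stop. That is roughly 9 N on each pin. If the two are added together it is about 18 N: above the 15 N you asked for, but below the 20 N limit. I backed off until the moment was near zero, then lifted straight out.
- **Ring home:** I couldn't read the joint directly. By camera, the hole line turned from about -0.01 to -0.70 rad. That is about 0.69 rad plus the unknown starting angle, so by camera alone the 0.69 rad limit is only just met. The jump at the stop is the better evidence that it is home.
- **Return:** The last pictures show the bar lying between the cheeks on the block, centred to about 1–2 mm, and the gripper raised clear. The position networks put the spanner and rest centres a few mm further apart (up to about 8 mm), which I judged to be their own error. The bystanders look unmoved by eye; I didn't measure them.

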